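# Store a plaster cast and press the curing box's sliding hatch home

## Robot

A 7-joint arm with a two-finger parallel gripper is mounted at the origin on a cart in front of the work surface, level with it; the furniture and walls round the work are solid. World frame = base frame: x ahead of the robot, y to its left, z up, the work surface at z = 0. Lengths are in mm, angles in rad, forces in N, time in s.
With the tool pointing down it reaches from about 425 to 875 mm from the base axis. Payload 4.7 kg.
Tool frame: the origin (TCP) lies on the centre line of the jaws, within the pads' length; the fingertips stand 11 mm ahead of it and the grasp point (between the pads) lies 8 mm behind it; x points along the fingers, y is the direction in which the jaws open and shut, and the axes are right-handed (so a half turn about x gives the same grasp; the last joint's range is limited). The gripper opens to 85 mm and grips with 20 to 120 N. Pads are 22 mm wide; open, the fingers measure 114 mm over their backs; the gripper's body (76 mm by 85 mm) begins 54 mm behind the grasp point. The pads swing forward as they close: fully open they stand 13 mm farther back than shut.
Start: joints at [1.207, 0.321, -0.07, 1.45, 0.023, 1.371, -0.057], TCP at [239.752, -604.188, 242.349] pointing down, gripper open.
Joint ranges: [-2.86, 2.86], [-0.3, 2.09], [-1.38, 1.24], [0.06, 2.45], [-1.56, 4.7], [0.09, 2.05], [-2.69, 2.69]. Speed limits (rad/s): [2.57, 2.57, 3.14, 3.14, 3.14, 3.14, 3.14].

## Interface

Orientations are given as a rotation vector (axis times angle).
In Python, from bench import env, optics gives the robot as it stands.
- The arm moves only by the shell command python3 -m pendant 'ROWS' [FORCE]. ROWS is JSON, one flat list of numbers, 7 for each row, row after row: the shift along the tool's x, y, z in mm, then the turn, a rotation vector about the tool's x, y, z in rad, then the closure, from -1 (fully open) to 1 (shut). A call has exactly 10 rows; each row is the pose to reach, as a shift and turn from the pose commanded when the call began, along the tool's axes at that moment; what a row does not reach only later rows make up. A row lasts 1/10 s, in which the tool goes at most 50 mm and 8.59 degrees, less where a joint would pass 70% of its speed; a pose out of reach is approached as far as the arm can. A call with a gripper value outside its range is refused whole. The fingers move at their own pace and stop on an object; FORCE is the grip in N (left out, the last holds). Time passes only in rows, so rows that repeat a pose let the fingers close, or fill a call up. It gives the time, the measured TCP pose, the force and the opening at its end, in the units of the state.
- env.sense(): the state, without advancing time (a new reading comes with each control period).
- optics.grab_frame(name): name is "side" or "top"; returns (picture, depth): 480x640x3 uint8, red, green, blue; 480x640 float32, mm along the optical axis (not along the pixel's ray), 0 where there is no reading.
- optics.camera_info(name): a dict with "vfov" (degrees; the focal length in pixels is half the picture's height over the tangent of half this angle, whatever the lens; pixels are square), "cx", "cy" (the principal point, pixels), "k1" (the pictures are not rectified: a ray, as slopes to the right and down, at radius r is drawn at 1 + k1 r^2 times it, then the intrinsics apply), "extrinsics" (4x4, takes a point from camera to world coordinates). Camera axes: x right, y down, z forward; pixel columns grow to the right and rows downward; lengths in mm; the calibration is good to about 2 mm. A picture is of the moment at which its call begins. camera_info takes no time and is no camera call.
- env.hand_in(): hands the job in, once; it reports no verdict.
The state is a dict: "clock": time; "joints": joint angles; "joint_velocities": joint speeds; "effort": joint torques, N m; "eef_pos": TCP position; "ee_rot": TCP orientation; "force": force on the tool from outside, world axes, zero at the start; "wrist_torque": the same for the moment, N m; "gripper_width": finger opening in mm.
Only numpy, scipy, OpenCV 4.12 (cv2) and the standard library are available. Lean on these libraries where they do the work, as an engineer would, in place of code of your own. Each camera call takes 0.05 s, during which the arm holds its last target.

## Task

Lay the loose plaster cast flat on its base in the curing box through the open half of its top, then slide the hatch shut until it bears snugly on the rubber seal of the end rail and stays pinched against it when you let go. A steady push of about 15 N does it; more than 20 N would bruise the seal, and only feel tells where the seal begins. Leave the jar, the abrasive block and the bur block where they stand.

Things in the scene. Friction and masses are not known exactly. Their poses are not given: they have to be found in the camera images.
- curing_box: Low grey box, fixed: 160 (x) by 360 (y, the slide direction) by 71 mm high. Origin: centre of its underside, z up. The half y > 0 has a fixed cover, the half y < 0 is open on top. Inside 144 mm wide in x, floor 6 mm up; the guide rails' lips leave 136 mm free in x. A tall aluminium case stands close behind its +x side: turn a wide gripper body along the box's y.
- chamber (a point): Point on the inner floor in the middle of the open half (box frame x 0, y -0.076, z 0.006); axes as the box's. The open half reaches from the seal (see end rail) to the hatch's leading edge, 132 mm or more at the start.
- end_rail: Aluminium bar across the box's -y end, fixed; its frame coincides with curing_box's. Its inner face lies at box y = -0.165. A black rubber seal strip (134 mm long, 8 mm high, centre 59.5 mm above the table) stands out of it toward +y by 4 to 22 mm, differently each time and not measured: it must be felt. The seal is springy: about 4.5 N per mm once the hatch touches it; it is bruised above 14 N of seal force.
- hatch (a joint): Slide of the hatch in m: its leading edge lies at box y = -0.165 + value. Starts 0.155 to 0.163 (open), most open 0.165; shut means it bears on the seal, which it first touches somewhere between 0.022 and 0.004. Closing moves toward box -y. The felt-lined track drags with a steady 7 N either way and holds the hatch where it is left, so the seal force is the push less 7 N, and at most 7 N of it stays after letting go.
- rib (a point): Upright aluminium rib on top of the hatch, for pushing: 80 mm long across the slide (box x), 12 mm thick along the slide (box y), standing from 63 to 93 mm above the table; this point is at its middle, 79 mm above the table, axes as the box's. The hatch's plate (175 mm long, top face 63 mm above the table) has the rib 120 mm behind its leading edge.
- cast_mid (a point): The loose dental plaster cast, white, horseshoe of teeth on a flat base: 60 (its x) by 73 (its y) by 28 mm, 95 g, tooth side up. Point on the axis of the solid base, 8 mm above its underside; z up. The solid base to be gripped is 16 mm high, 59 mm across in x. It lies on the table to the right or to the left of the box; farther right stands a tall bagged machine to steer clear of.
- cast: The same cast; origin at the centre of its underside.
- jar: Bystander: screw-lid jar, 58 mm diameter, 70 mm high; origin at the centre of its underside.
- rub_block: Bystander: brown abrasive block with a black top, 41 by 66 by 26 mm; origin at the centre of its underside.
- bur_block: Bystander: wooden block of burs 34 by 70 by 43 mm; origin at the centre of its underside.

How it is judged:
By the outcome, as a careful person would: the job done as asked, in the order asked, and still so for the second after the job is handed in, with the robot touching nothing.
It also fails if it takes over 72 s, if anything falls off the work surface, if the arm or the gripper's body presses on something with over 40 N, if the wrist force passes 120 N, or if a joint passes its speed limit or range.

## Working session

There is one attempt and no reset: what is moved stays moved. The work goes in short steps, Python scripts to look and compute and a shell command to move; the robot and the scene stay as the last step left them, time stands still between calls to the robot, and variables do not carry over. Pictures are saved under pics/ and viewed, and the job is handed in when it is done.

```bash
ls; mkdir -p pics; python3 - <<'E'
from bench import env, optics
import cv2, numpy as np
s=env.sense()
for k in s: print(k,np.round(s[k],3))
for n in("side","top"):
    p,d=optics.grab_frame(n); cv2.imwrite(f"pics/{n}0.png",p[:,:,::-1]); np.save(f"pics/{n}0.npy",d); i=optics.camera_info(n); print(n,{k:np.round(v,3).tolist() for k,v in i.items()})
E
```

```text
pics
clock 0.0
joints [ 1.207  0.322 -0.07   1.452  0.023  1.371 -0.057]
joint_velocities [ 0.001  0.001 -0.002 -0.     0.002  0.001  0.001]
effort [-0.0000e+00 -4.9357e+01 -3.8200e-01 -3.1433e+01  1.3000e-02  1.1000e-02
  0.0000e+00]
eef_pos [ 239.518 -603.699  241.205]
ee_rot [ 2.015  0.387 -2.016]
force [0.096 0.02  0.014]
wrist_torque [-0.006 -0.01   0.028]
gripper_width 85.357
side {'vfov': 52.248, 'cx': 316.425, 'cy': 233.188, 'k1': -0.041, 'extrinsics': [[-0.886, -0.215, 0.411, 90.923], [-0.464, 0.398, -0.791, 881.585], [0.007, -0.892, -0.452, 509.619], [0.0, 0.0, 0.0, 1.0]]}
top {'vfov': 51.798, 'cx': 327.268, 'cy': 239.39, 'k1': -0.086, 'extrinsics': [[-0.02, -0.981, 0.192, 272.62], [-1.0, 0.017, -0.016, 138.344], [0.012, -0.192, -0.981, 1132.563], [0.0, 0.0, 0.0, 1.0]]}
```

View pics/side0.png

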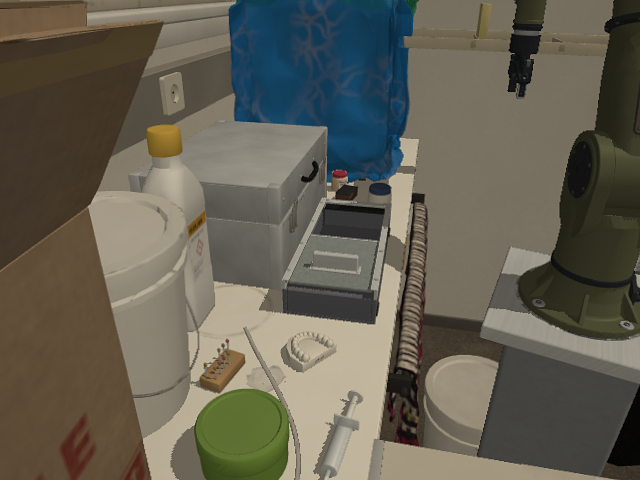

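View pics/top0.png

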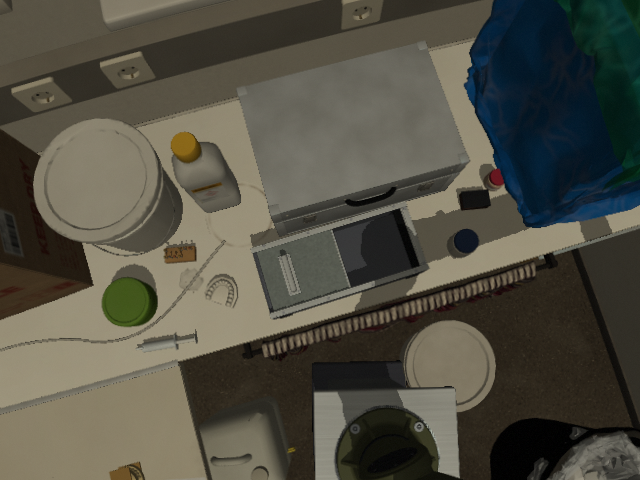

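```bash
cat > h.py <<'E'
import numpy as np, cv2
from bench import env, optics
def cam(n):
    i=optics.camera_info(n); f=240/np.tan(np.radians(i["vfov"]/2))
    return f,i["cx"],i["cy"],i["k1"],np.array(i["extrinsics"])
def rays(n,uv):
    f,cx,cy,k,E=cam(n); uv=np.atleast_2d(np.array(uv,float)); d=(uv-[cx,cy])/f
    s=d.copy()
    for _ in range(20): s=d/(1+k*(s**2).sum(1,keepdims=True))
    return s,E
def onplane(n,uv,z):
    s,E=rays(n,uv); D=np.c_[s,np.ones(len(s))]@E[:3,:3].T; o=E[:3,3]
    return o+D*((z-o[2])/D[:,2])[:,None]
def project(n,P):
    f,cx,cy,k,E=cam(n); q=(np.atleast_2d(P)-E[:3,3])@E[:3,:3]; s=q[:,:2]/q[:,2:]
    return s*(1+k*(s**2).sum(1,keepdims=True))*f+[cx,cy]
def cloud(n,d):
    v,u=np.mgrid[0:480,0:640]; s,E=rays(n,np.c_[u.ravel(),v.ravel()])
    z=d.ravel()[:,None]; P=np.c_[s*z,z]@E[:3,:3].T+E[:3,3]; P[d.ravel()==0]=np.nan
    return P.reshape(480,640,3)
E
python3 - <<'E'
from h import *
P=cloud("top",np.load("pics/top0.npy"))
for nm,u,v in [("table",220,340),("hatch",320,255),("coverplate",275,290),("rib",290,272),("cast",222,300),("case",350,130),("boxfloor",390,250),("jar",465,241),("black",470,200),("wallR",417,235),("cast in",225,290)]:
    print(nm,np.round(P[v-1:v+2,u-1:u+2].reshape(-1,3).mean(0),1))
a=cv2.imread("pics/top0.png")
cv2.imwrite("pics/c1.png",cv2.resize(a[190:330,240:440],None,fx=4,fy=4,interpolation=cv2.INTER_CUBIC))
cv2.imwrite("pics/c2.png",cv2.resize(a[225:345,150:280],None,fx=5,fy=5,interpolation=cv2.INTER_CUBIC))
b=cv2.imread("pics/side0.png")
cv2.imwrite("pics/c3.png",cv2.resize(b[180:390,190:400],None,fx=2.8,fy=2.8,interpolation=cv2.INTER_CUBIC))
E
```

```text
table [267.2 366.8   0.6]
hatch [447.  137.8  64.5]
coverplate [372.3 236.4  63.5]
rib [407.7 202.2  88.5]
cast [356.1 360.6  15.6]
case [676.6  73.4 206.5]
boxfloor [465.4 -24.8   5.4]
jar [ 471.3 -183.1   70.4]
black [ 576.8 -215.5   27.3]
wallR [493.3 -83.4  37.8]
cast in [378.5 353.9  16.8]
```

View pics/c1.png

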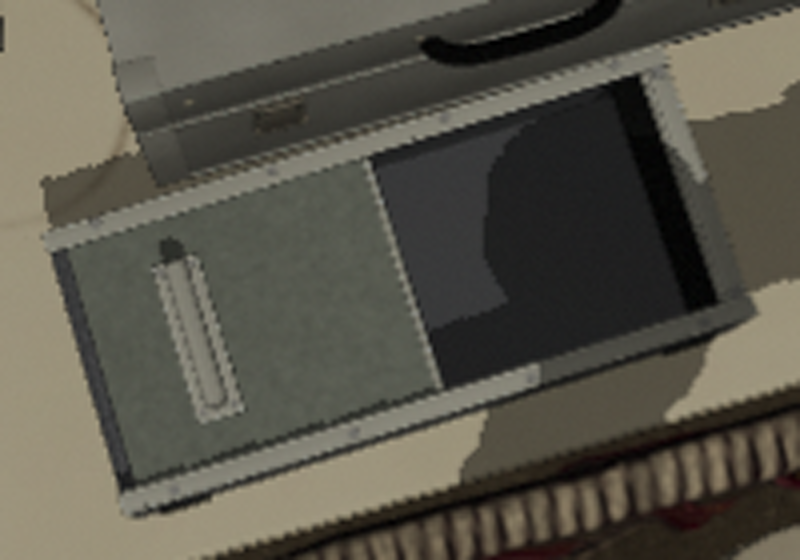

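View pics/c2.png

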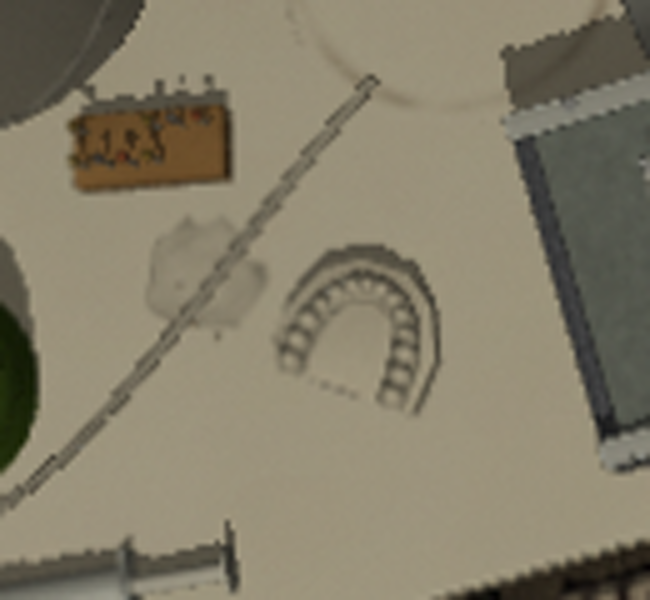

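View pics/c3.png

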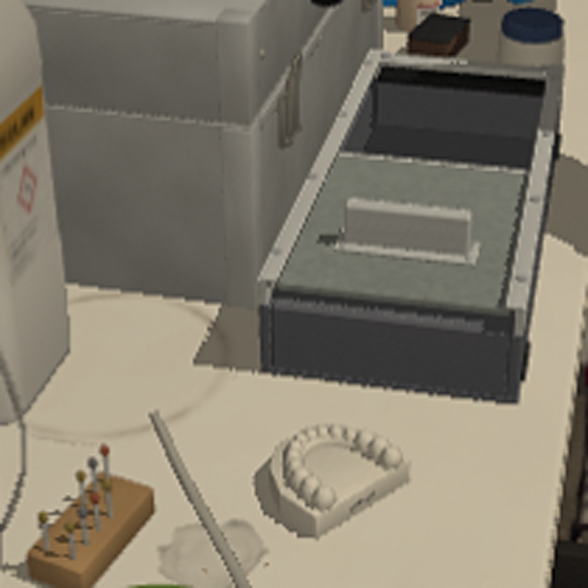

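```bash
python3 - <<'E'
from h import *
for n in("top","side"):
    P=cloud(n,np.load(f"pics/{n}0.npy"))
    def rect(m,tag):
        q=P[m][:,:2].astype(np.float32); 
        # largest cluster
        r=cv2.minAreaRect(q); print(n,tag,len(q),np.round(r[0],1),np.round(r[1],1),round(r[2],2)); print(np.round(cv2.boxPoints(r),1).tolist())
    X,Y,Z=P[...,0],P[...,1],P[...,2]
    def comp(m,seed_xy):
        k,l,st,c=cv2.connectedComponentsWithStats(m.astype(np.uint8),connectivity=8)
        i=1+np.argmin([abs(X[l==j].mean()-seed_xy[0])+abs(Y[l==j].mean()-seed_xy[1])-st[j,4]*.02 for j in range(1,k)]); return l==i
    m=comp((Z>9)&(Z<33)&(abs(X-370)<70)&(abs(Y-355)<60),(370,355)); rect(m,"cast"); np.save(f"pics/castm_{n}.npy",m)
    m=(Z>66.5)&(Z<75)&(X>270)&(X<600)&(Y>-140)&(Y<300)&~((X>500)&(Y>260)); rect(comp(m,(440,100)),"rails")
    m=comp((Z>76)&(Z<97)&(abs(X-410)<60)&(abs(Y-205)<40),(410,202)); rect(m,"rib"); print(np.nanmax(Z[m]))
E
```

```text
top cast 728 [377.3 361. ] [73.4 59.7] 70.33
[[336.8999938964844, 336.5], [393.1000061035156, 316.3999938964844], [417.79998779296875, 385.5], [361.6000061035156, 405.6000061035156]]
top rails 2172 [438.5  95.8] [161.1 360.1] 16.36
[[310.5, 245.89999389648438], [412.0, -99.5999984741211], [566.5, -54.29999923706055], [465.1000061035156, 291.29998779296875]]
top rib 218 [405.6 205.7] [79.1 12. ] 16.37
[[365.8999938964844, 200.3000030517578], [369.29998779296875, 188.8000030517578], [445.20001220703125, 211.10000610351562], [441.79998779296875, 222.6999969482422]]
96.50812136287345
side cast 1222 [376.2 362.7] [73.  60.9] 70.65
[[335.3999938964844, 338.29998779296875], [392.8999938964844, 318.1000061035156], [417.1000061035156, 387.0], [359.6000061035156, 407.20001220703125]]
side rails 1356 [436.1  97.8] [160.5 362.6] 16.45
[[307.79998779296875, 248.89999389648438], [410.5, -98.80000305175781], [564.4000244140625, -53.400001525878906], [461.70001220703125, 294.3999938964844]]
side rib 526 [402.7 209.4] [78.9 14.6] 15.48
[[362.79998779296875, 205.89999389648438], [366.70001220703125, 191.8000030517578], [442.70001220703125, 212.8000030517578], [438.79998779296875, 226.89999389648438]]
95.95596391495206
```

```bash
python3 - <<'E'
from h import *
from scipy.spatial.transform import Rotation as R
s=env.sense(); M=R.from_rotvec(s["ee_rot"]).as_matrix(); print(np.round(M,3))
P=cloud("top",np.load("pics/top0.npy")); X,Y,Z=P[...,0],P[...,1],P[...,2]
m=(Z>100)&(Y<-150)&(X>300)
for y in range(-600,-150,50):
    k=m&(Y>y)&(Y<y+50)
    if k.sum(): print(y,k.sum(),np.round([np.nanmin(X[k]),np.nanmin(Z[k]),np.nanmax(Z[k])]))
m=(Z>15)&(Y>-140)&(Y<100)&(X>530); 
for y in range(-120,300,40):
    k=(Z>110)&(abs(Y-y)<8)&(X<800)&(X>300)
    if k.sum(): print("case",y,np.round(np.nanmin(X[k])))
c=np.load("pics/castm_top.npy"); im=np.zeros((400,400),np.uint8)
for x,y,z in P[c]:
    cv2.circle(im,(int(200-(y-361)*4),int(200-(x-377)*4)),3,255 if z>20 else 120,-1)
cv2.imwrite("pics/castplan.png",im)
E
```

```text
[[-0.001  0.369 -0.929]
 [ 0.002 -0.929 -0.369]
 [-1.    -0.002  0.   ]]
-600 64 [562. 105. 145.]
-550 102 [549. 101. 231.]
-500 308 [532. 117. 245.]
-450 366 [526. 109. 263.]
-400 254 [499. 108. 444.]
-350 11487 [481. 100. 576.]
-300 15512 [502. 100. 562.]
-250 3918 [678. 100. 499.]
-200 533 [604. 100. 251.]
case -120 596.0
case -80 577.0
case -40 573.0
case 0 546.0
case 40 535.0
case 80 532.0
case 120 530.0
case 160 509.0
case 200 509.0
case 240 503.0
case 280 659.0
```

View pics/castplan.png

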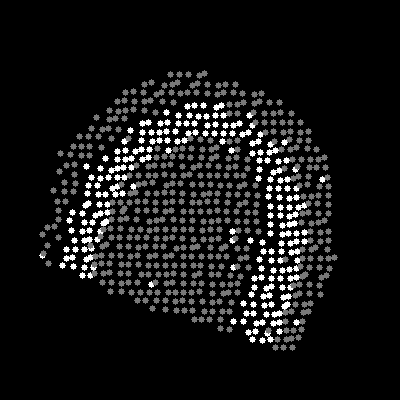

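```bash
cat >> h.py <<'E'
from scipy.spatial.transform import Rotation as R
def rows(pos,yaw,way):
    """way: list of (x,y,z,yawdeg of tool y); prints tool-frame shift + turn about tool x"""
    a=np.radians(yaw); M=np.array([[0,np.cos(a),np.sin(a)],[0,np.sin(a),-np.cos(a)],[-1,0,0]])
    for w in way: print(np.round(M.T@(np.array(w[:3])-pos)).astype(int), round(-np.radians(w[3]-yaw),2))
def st():
    s=env.sense(); M=R.from_rotvec(s["ee_rot"]).as_matrix()
    print(round(s["clock"],2),np.round(s["eef_pos"],1),"yaw",round(np.degrees(np.arctan2(M[1,1],M[0,1])),2),"F",np.round(s["force"],2),"w",round(s["gripper_width"],1))
E
python3 - <<'E'
from h import *
rows([239.75,-604.2,242.3],-68.3,[(255,-562,242,-68),(270,-519,242,-68),(285,-477,242,-68),(300,-434,242,-68),(315,-392,242,-68),(335,-350,242,-68),(352,-305,242,-64),(372,-260,242,-60),(395,-218,242,-55),(415,-175,242,-50)])
E
```

```text
[  0 -34 -30] -0.01
[  0 -68 -60] -0.01
[   0 -101  -89] -0.01
[   0 -136 -119] -0.01
[   0 -169 -148] -0.01
[   0 -201 -182] -0.01
[   0 -236 -215] -0.08
[   0 -271 -250] -0.14
[   0 -301 -287] -0.23
[   0 -334 -322] -0.32
```

```bash
python3 -m pendant '[0,-34,-30,0,0,0,-1, 0,-68,-60,0,0,0,-1, 0,-101,-89,0,0,0,-1, 0,-136,-119,0,0,0,-1, 0,-169,-148,0,0,0,-1, 0,-201,-182,0,0,0,-1, 0,-236,-215,-0.08,0,0,-1, 0,-271,-250,-0.14,0,0,-1, 0,-301,-287,-0.23,0,0,-1, 0,-334,-322,-0.32,0,0,-1]' 40; python3 -c "
from h import *
st()
rows([415,-175,242.3],-50,[(430,-130,242,-45),(440,-85,242,-40),(445,-38,242,-35),(450,10,242,-30),(450,58,242,-25),(445,105,242,-20),(440,152,242,-20),(430,198,242,-20),(420,245,220,-20),(405,285,190,-20)])"
```

```text
clock: 1.1
eef_pos: [416.3, -173.1, 242.2]
ee_rot: [1.815, 0.663, -1.815]
force: [1.8, -0.1, 0.7]
gripper_width: 85.3
1.1 [ 416.3 -173.1  242.2] yaw -49.82 F [ 1.83 -0.14  0.69] w 85.3
[  0 -25 -40] -0.09
[  0 -53 -77] -0.17
[   0  -86 -111] -0.26
[   0 -119 -146] -0.35
[   0 -156 -177] -0.44
[   0 -195 -203] -0.52
[   0 -234 -229] -0.52
[   0 -276 -251] -0.52
[  22 -319 -274] -0.52
[  52 -359 -288] -0.52
```

```bash
python3 -m pendant '[0,-25,-40,-0.09,0,0,-1, 0,-53,-77,-0.17,0,0,-1, 0,-86,-111,-0.26,0,0,-1, 0,-119,-146,-0.35,0,0,-1, 0,-156,-177,-0.44,0,0,-1, 0,-195,-203,-0.52,0,0,-1, 0,-234,-229,-0.52,0,0,-1, 0,-276,-251,-0.52,0,0,-1, 22,-319,-274,-0.52,0,0,-1, 52,-359,-288,-0.52,0,0,-1]'; python3 -c "
from h import *
st()
"
```

```text
clock: 2.1
eef_pos: [407.8, 283.8, 194.1]
ee_rot: [1.468, 1.02, -1.46]
force: [1.4, -1.0, 0.8]
gripper_width: 85.8
2.1 [407.8 283.8 194.1] yaw -20.22 F [ 1.39 -1.01  0.8 ] w 85.8
```

```bash
python3 -c "
from h import *
rows([406,284.5,191.5],-20,[(398,305,170,-20),(388,330,150,-20),(377,362,120,-20),(377,362,80,-20),(377,362,60,-20)])"
```

```text
[ 22 -15 -17] -0.0
[ 42 -32 -37] -0.0
[ 72 -54 -63] -0.0
[112 -54 -63] -0.0
[132 -54 -63] -0.0
```

```bash
python3 -m pendant '[22,-15,-17,0,0,0,-0.75, 42,-32,-37,0,0,0,-0.75, 72,-54,-63,0,0,0,-0.75, 92,-54,-63,0,0,0,-0.75, 112,-54,-63,0,0,0,-0.75, 122,-54,-63,0,0,0,-0.75, 132,-54,-63,0,0,0,-0.75, 132,-54,-63,0,0,0,-0.75, 132,-54,-63,0,0,0,-0.75, 132,-54,-63,0,0,0,-0.75]'; python3 - <<'E'
from h import *
st()
for n in("side","top"):
    p,d=optics.grab_frame(n); a=p[:,:,::-1]
    c=a[270:400,220:420] if n=="side" else a[225:345,150:280]
    cv2.imwrite(f"pics/g1{n}.png",cv2.resize(c,None,fx=4,fy=4,interpolation=cv2.INTER_CUBIC))
E
```

```text
clock: 3.1
eef_pos: [379.1, 359.1, 62.2]
ee_rot: [1.466, 1.02, -1.463]
force: [-0.3, 0.5, -0.6]
gripper_width: 74.6
3.1 [379.1 359.1  62.2] yaw -20.25 F [-0.34  0.46 -0.59] w 74.6
```

View pics/g1side.png

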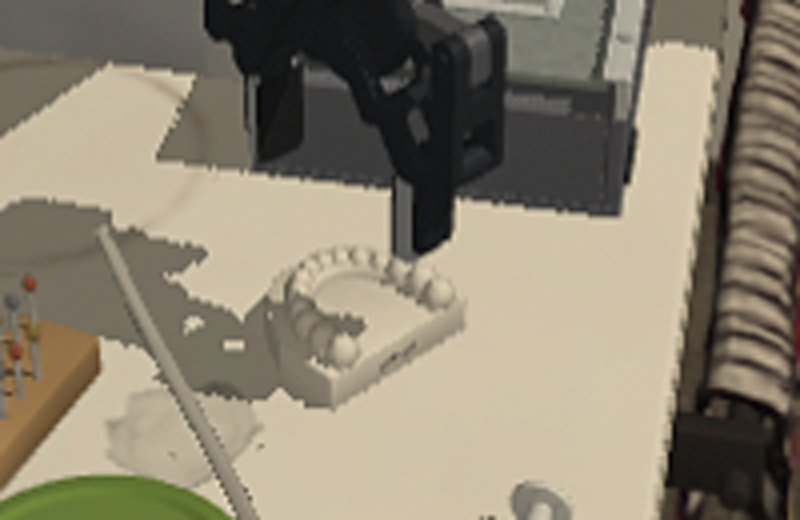

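View pics/g1top.png

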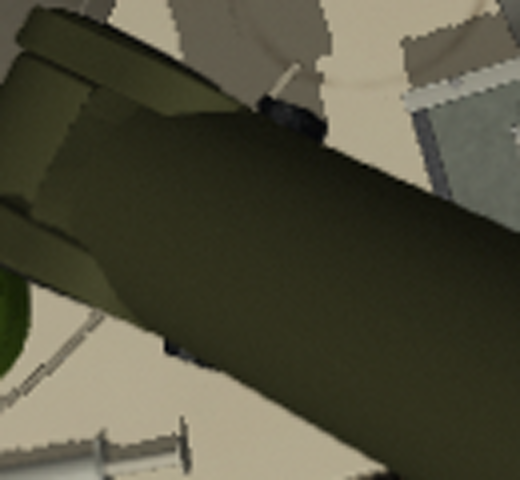

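```bash
python3 -m pendant '[6,-1,-1,0,0,0,-0.75, 12,-2,-2,0,0,0,-0.75, 18,-2,-2,0,0,0,-0.75, 24,-2,-2,0,0,0,-0.75, 30,-2,-2,0,0,0,-0.75, 34,-2,-2,0,0,0,-0.75, 38,-2,-2,0,0,0,-0.75, 40,-2,-2,0,0,0,-0.75, 40,-2,-2,0,0,0,-0.75, 40,-2,-2,0,0,0,-0.75]'; python3 - <<'E'
from h import *
st()
for n in("side",):
    p,d=optics.grab_frame(n); a=p[:,:,::-1]
    c=a[270:400,220:420]
    cv2.imwrite(f"pics/g2{n}.png",cv2.resize(c,None,fx=4,fy=4,interpolation=cv2.INTER_CUBIC))
st()
E
```

```text
clock: 4.2
eef_pos: [377.3, 361.5, 21.4]
ee_rot: [1.464, 1.021, -1.464]
force: [0.7, -0.6, 0.5]
gripper_width: 74.4
4.2 [377.3 361.5  21.4] yaw -20.23 F [ 0.7  -0.57  0.51] w 74.4
4.25 [377.4 361.5  21.5] yaw -20.22 F [ 0.6  -0.41  0.23] w 74.5
```

View pics/g2side.png

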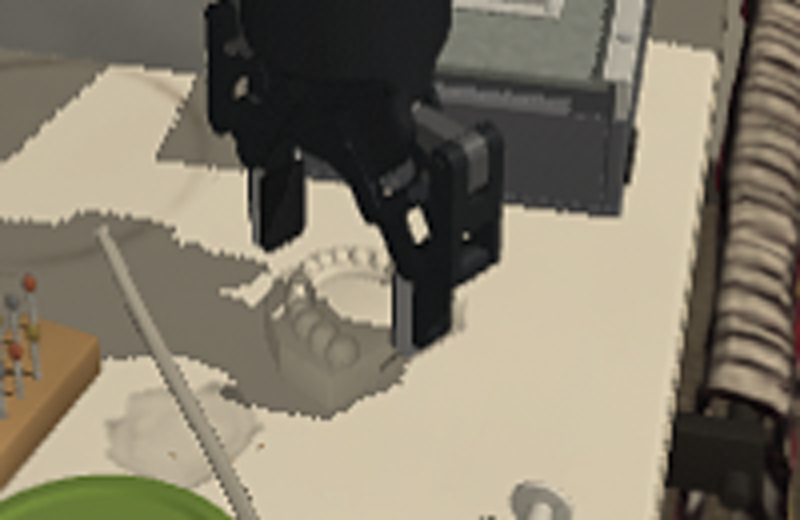

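```bash
python3 - <<'E'
from h import *
p,d=optics.grab_frame("side"); P=cloud("side",d)
c=np.array([377.4,361.5]); a=np.radians(-20.2); u=np.array([np.cos(a),np.sin(a)]); w=np.array([-u[1],u[0]])
dark=(p.max(2)<60)
q=P[dark]; q=q[~np.isnan(q[:,0])]; xy=(q[:,:2]-c); A=xy@u; B=xy@w
for s in(-1,1):
    k=(A*s>25)&(A*s<75)&(abs(B)<20)&(q[:,2]<45)&(q[:,2]>1)
    print(s,k.sum(),np.round(np.percentile(q[k,2],[0,1,5,20])), "A rng",np.round(np.percentile(A[k],[2,98])),"B",np.round(np.percentile(B[k],[2,98])))
E
```

```text
-1 92 [27. 27. 29. 33.] A rng [-52. -38.] B [-6. 12.]
1 128 [22. 22. 24. 28.] A rng [35. 49.] B [-9. 12.]
```

```bash
python3 -m pendant '[3,0,0,0,0,0,-0.75, 6,0,0,0,0,0,-0.75, 9,0,0,0,0,0,-0.75, 12,0,0,0,0,0,-0.75, 15,0,0,0,0,0,-0.75, 15,0,0,0,0,0,-0.75, 15,0,0,0,0,0,-0.75, 15,0,0,0,0,0,-0.55, 15,0,0,0,0,0,-0.5, 15,0,0,0,0,0,-0.45]' 30; python3 -c "
from h import *
st()"
```

```text
clock: 5.3
eef_pos: [377.3, 361.5, 6.4]
ee_rot: [1.464, 1.021, -1.464]
force: [-1.0, 0.5, -0.1]
gripper_width: 62.3
5.3 [377.3 361.5   6.4] yaw -20.22 F [-0.98  0.52 -0.05] w 62.3
```

No table contact. I'm closing on the base.

```bash
python3 -m pendant '[0,0,0,0,0,0,-0.35, 0,0,0,0,0,0,-0.3, 0,0,0,0,0,0,-0.2, 0,0,0,0,0,0,-0.1, 0,0,0,0,0,0,0, 0,0,0,0,0,0,0.2, 0,0,0,0,0,0,0.2, 0,0,0,0,0,0,0.2, 0,0,0,0,0,0,0.2, 0,0,0,0,0,0,0.2]' 35; python3 -c "
from h import *
st()"
```

```text
clock: 6.3
eef_pos: [377.4, 361.5, 6.7]
ee_rot: [1.464, 1.021, -1.464]
force: [-1.0, -0.9, 5.9]
gripper_width: 58.0
6.3 [377.4 361.5   6.7] yaw -20.23 F [-0.96 -0.92  5.89] w 58.0
```

```bash
python3 -m pendant '[-5,0,0,0,0,0,0.2, -12,0,0,0,0,0,0.2, -22,0,0,0,0,0,0.2, -36,0,0,0,0,0,0.2, -54,0,0,0,0,0,0.2, -74,0,0,0,0,0,0.2, -94,0,0,0,0,0,0.2, -114,0,0,0,0,0,0.2, -134,0,0,0,0,0,0.2, -140,0,0,0,0,0,0.2]'; python3 - <<'E'
from h import *
st()
p,d=optics.grab_frame("side"); a=p[:,:,::-1]
cv2.imwrite(f"pics/g3.png",cv2.resize(a[180:400,190:420],None,fx=2.6,fy=2.6,interpolation=cv2.INTER_CUBIC))
E
```

```text
clock: 7.3
eef_pos: [378.1, 362.6, 149.2]
ee_rot: [1.468, 1.021, -1.46]
force: [0.1, -0.4, -0.2]
gripper_width: 58.1
7.3 [378.1 362.6 149.2] yaw -20.21 F [ 0.09 -0.36 -0.2 ] w 58.1
```

View pics/g3.png

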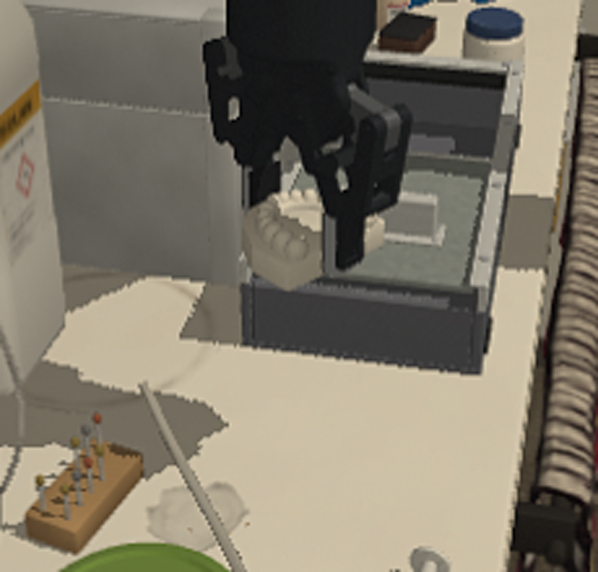

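```bash
python3 -c "
from h import *
rows([377,362,147],-20.2,[(374,330,148,-20),(378,296,148,-25),(383,260,148,-31),(390,222,148,-37),(400,184,148,-43),(412,146,148,-50),(425,108,148,-56),(440,72,148,-62),(452,42,148,-68),(459,24,148,-73.6)])"
```

```text
[-1  8 31] -0.0
[-1 24 62] 0.08
[-1 41 94] 0.19
[ -1  61 127] 0.29
[ -1  83 159] 0.4
[ -1 107 191] 0.52
[ -1 133 222] 0.62
[ -1 159 250] 0.73
[ -1 181 274] 0.83
[ -1 194 289] 0.93
```

```bash
python3 -m pendant '[0,8,31,0,0,0,0.2, 0,24,62,0.08,0,0,0.2, 0,41,94,0.19,0,0,0.2, 0,61,127,0.29,0,0,0.2, 0,83,159,0.4,0,0,0.2, 0,107,191,0.52,0,0,0.2, 0,133,222,0.62,0,0,0.2, 0,159,250,0.73,0,0,0.2, 0,181,274,0.83,0,0,0.2, 0,194,289,0.93,0,0,0.2]'; python3 - <<'E'
from h import *
st()
p,d=optics.grab_frame("side"); a=p[:,:,::-1]
cv2.imwrite(f"pics/g4.png",cv2.resize(a[150:330,250:430],None,fx=3.3,fy=3.3,interpolation=cv2.INTER_CUBIC))
st()
E
```

```text
clock: 8.35
eef_pos: [459.5, 20.2, 145.6]
ee_rot: [2.07, 0.292, -2.072]
force: [0.5, 0.7, -0.9]
gripper_width: 58.0
8.35 [459.5  20.2 145.6] yaw -73.93 F [ 0.46  0.73 -0.91] w 58.0
8.4 [460.3  17.6 145.5] yaw -74.32 F [ 2.14 -2.7  -0.64] w 57.9
```

View pics/g4.png

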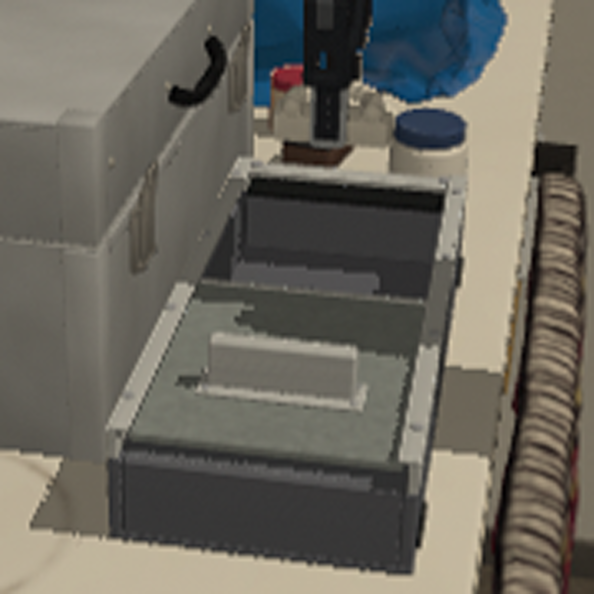

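```bash
python3 -m pendant '[0,0,0,0,0,0,0.2, 5,0,0,0,0,0,0.2, 12,0,0,0,0,0,0.2, 20,0,0,0,0,0,0.2, 28,0,0,0,0,0,0.2, 36,0,0,0,0,0,0.2, 42,0,0,0,0,0,0.2, 45,0,0,0,0,0,0.2, 45,0,0,0,0,0,0.2, 45,0,0,0,0,0,0.2]'; python3 - <<'E'
from h import *
st()
for n in("side","top"):
    p,d=optics.grab_frame(n); a=p[:,:,::-1]; np.save(f"pics/g5{n}.npy",d)
    c=a[150:330,250:430] if n=="side" else a[180:340,270:450]
    cv2.imwrite(f"pics/g5{n}.png",cv2.resize(c,None,fx=3.3,fy=3.3,interpolation=cv2.INTER_CUBIC))
st()
E
```

```text
clock: 9.4
eef_pos: [459.6, 23.2, 101.5]
ee_rot: [2.067, 0.299, -2.067]
force: [-0.9, -0.0, -0.9]
gripper_width: 58.0
9.4 [459.6  23.2 101.5] yaw -73.51 F [-0.86 -0.03 -0.94] w 58.0
9.5 [459.7  23.1 101.7] yaw -73.51 F [-1.12 -0.09 -1.18] w 58.1
```

View pics/g5side.png

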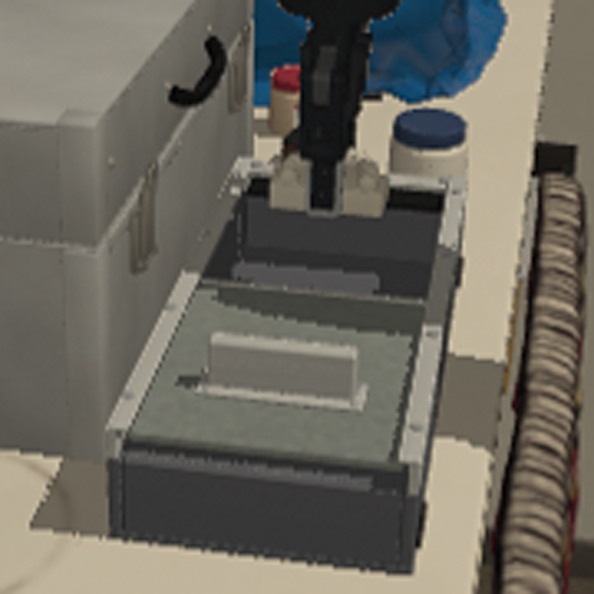

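View pics/g5top.png

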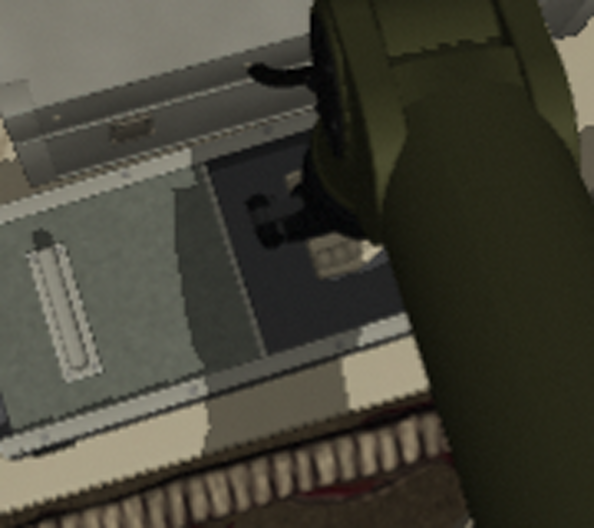

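```bash
python3 - <<'E'
from h import *
c=np.array([437.3,96.8]); a=np.radians(16.4); u=np.array([np.cos(a),np.sin(a)]); w=np.array([-u[1],u[0]])
for n in("top","side"):
    P=cloud(n,np.load(f"pics/g5{n}.npy")); P0=cloud(n,np.load(f"pics/{n}0.npy"))
    m=np.linalg.norm(P-P0,axis=2)>25; q=P[m]; bx=(q[:,:2]-c)@u; by=(q[:,:2]-c)@w
    for z in range(100,420,20):
        k=(q[:,2]>z)&(q[:,2]<z+20)&(by>-190)&(by<40)
        if k.sum()>5: print(n,z,k.sum(),"bx",np.round(np.percentile(bx[k],[1,99])),"by",np.round(np.percentile(by[k],[1,99])))
E
```

```text
top 100 228 bx [-413.   35.] by [-89. -10.]
top 120 52 bx [-406.   29.] by [-78.  -2.]
top 140 78 bx [-413.    3.] by [-45.  36.]
top 160 93 bx [-414.   -2.] by [-56.  36.]
top 180 307 bx [-439.   13.] by [-40.  33.]
top 200 125 bx [-440.   12.] by [-43.  38.]
top 220 94 bx [-439.   19.] by [-63.  38.]
top 240 167 bx [-439.    9.] by [-59.  39.]
top 260 219 bx [-437.   15.] by [-56.  39.]
top 280 126 bx [-397.   22.] by [-53.  37.]
top 300 83 bx [-408.   23.] by [-51. -11.]
top 320 86 bx [-401.   19.] by [-47.  16.]
top 340 110 bx [-399.   35.] by [-45.  17.]
top 360 51 bx [-398. -391.] by [-18.   9.]
side 100 412 bx [-36.  34.] by [-105.  -32.]
side 120 154 bx [-27.  28.] by [-109.  -31.]
side 140 142 bx [-376.   14.] by [-110.   39.]
side 160 260 bx [-376.   11.] by [-102.   38.]
side 180 422 bx [-489.   19.] by [-130.   38.]
side 200 299 bx [-377.   12.] by [-73.  39.]
side 220 490 bx [-373.   34.] by [-69.  39.]
side 240 535 bx [-372.   34.] by [-71.  39.]
side 260 499 bx [-373.   35.] by [-80.  39.]
side 280 456 bx [-374.   36.] by [-72.  37.]
side 300 517 bx [-401.   35.] by [-73.  24.]
side 320 555 bx [-402.   33.] by [-70.  30.]
side 340 607 bx [-401.   34.] by [-70.  28.]
side 360 620 bx [-401.   34.] by [-71.  29.]
side 380 649 bx [-403.   35.] by [-70.  34.]
side 400 715 bx [-406.   34.] by [-98.  38.]
```

```bash
python3 -m pendant '[8,0,0,0,0,0,0.2, 20,0,0,0,0,0,0.2, 32,0,0,0,0,0,0.2, 44,0,0,0,0,0,0.2, 56,0,0,0,0,0,0.2, 66,0,0,0,0,0,0.2, 74,0,0,0,0,0,0.2, 80,0,0,0,0,0,0.2, 84,0,0,0,0,0,0.2, 84,0,0,0,0,0,0.2]'; python3 -c "
from h import *
st()"
```

```text
clock: 10.5
eef_pos: [459.2, 23.2, 16.9]
ee_rot: [2.066, 0.3, -2.068]
force: [-1.1, 0.4, -1.0]
gripper_width: 57.8
10.5 [459.2  23.2  16.9] yaw -73.51 F [-1.15  0.42 -0.95] w 57.8
```

```bash
python3 -m pendant '[1,0,0,0,0,0,0.2, 2,0,0,0,0,0,0.2, 2.5,0,0,0,0,0,0.2, 3,0,0,0,0,0,0.2, 3.5,0,0,0,0,0,0.2, 4,0,0,0,0,0,0.2, 4,0,0,0,0,0,0.2, 4,0,0,0,0,0,0.2, 4,0,0,0,0,0,0.2, 4,0,0,0,0,0,0.2]'; python3 -c "
from h import *
st()"
```

```text
clock: 11.5
eef_pos: [459.4, 23.1, 13.3]
ee_rot: [2.067, 0.299, -2.067]
force: [0.5, 0.3, -0.7]
gripper_width: 58.1
11.5 [459.4  23.1  13.3] yaw -73.51 F [ 0.51  0.3  -0.65] w 58.1
```

```bash
python3 -m pendant '[0.3,0,0,0,0,0,0.2, 0.6,0,0,0,0,0,0.2, 0.9,0,0,0,0,0,0.2, 0.9,0,0,0,0,0,0.2, 0.9,0,0,0,0,0,0.2, 0.9,0,0,0,0,0,0.2, 0.9,0,0,0,0,0,0.2, 0.9,0,0,0,0,0,0.2, 0.9,0,0,0,0,0,0.2, 0.9,0,0,0,0,0,0.2]'; python3 -c "
from h import *
st()"
```

```text
clock: 12.5
eef_pos: [459.4, 23.2, 12.7]
ee_rot: [2.067, 0.299, -2.067]
force: [-3.4, 0.5, 5.5]
gripper_width: 58.0
12.5 [459.4  23.2  12.7] yaw -73.5 F [-3.43  0.53  5.55] w 58.0
```

```bash
python3 -m pendant '[0,0,0,0,0,0,-0.3, 0,0,0,0,0,0,-0.4, 0,0,0,0,0,0,-0.5, 0,0,0,0,0,0,-0.6, 0,0,0,0,0,0,-0.65, 0,0,0,0,0,0,-0.65, 0,0,0,0,0,0,-0.65, 0,0,0,0,0,0,-0.65, -3,0,0,0,0,0,-0.65, -8,0,0,0,0,0,-0.65]'; python3 -c "
from h import *
st()"
```

```text
clock: 13.5
eef_pos: [459.1, 23.2, 20.5]
ee_rot: [2.066, 0.3, -2.068]
force: [1.0, 0.1, -0.1]
gripper_width: 70.3
13.5 [459.1  23.2  20.5] yaw -73.51 F [ 1.02  0.15 -0.09] w 70.3
```

```bash
python3 -m pendant '[-12,0,0,0,0,0,-0.65, -24,0,0,0,0,0,-0.65, -36,0,0,0,0,0,-0.65, -50,0,0,0,0,0,-0.65, -65,0,0,0,0,0,-0.65, -80,0,0,0,0,0,-0.65, -95,0,0,0,0,0,-0.3, -110,0,0,0,0,0,0, -125,0,0,0,0,0,0.5, -135,0,0,0,0,0,1]'; python3 - <<'E'
from h import *
st()
for n in("side","top"):
    p,d=optics.grab_frame(n); a=p[:,:,::-1]; np.save(f"pics/g6{n}.npy",d)
    c=a[150:330,250:430] if n=="side" else a[180:340,270:450]
    cv2.imwrite(f"pics/g6{n}.png",cv2.resize(c,None,fx=3.3,fy=3.3,interpolation=cv2.INTER_CUBIC))
E
```

```text
clock: 14.5
eef_pos: [460.0, 23.3, 157.4]
ee_rot: [2.069, 0.299, -2.064]
force: [-0.1, -0.3, -0.2]
gripper_width: 14.5
14.5 [460.   23.3 157.4] yaw -73.5 F [-0.13 -0.27 -0.2 ] w 14.5
```

View pics/g6side.png

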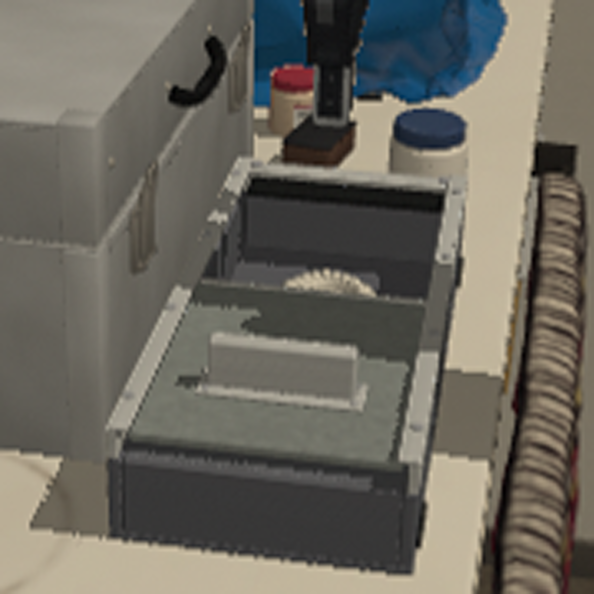

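View pics/g6top.png

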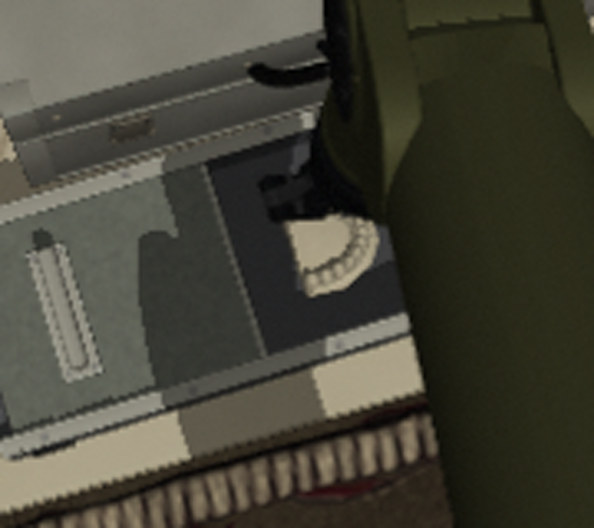

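```bash
python3 -m pendant '[0,-30,0,0,0,0,1, 0,-70,0,0,0,0,1, 0,-110,1,0,0,0,1, 0,-150,1,0,0,0,1, 0,-190,1,0,0,0,1, 0,-215,1,0,0,0,1, 10,-222,1,0,0,0,1, 25,-222,1,0,0,0,1, 40,-222,1,0,0,0,1, 45,-222,1,0,0,0,1]'; python3 - <<'E'
from h import *
st()
for n in("side","top"):
    p,d=optics.grab_frame(n); a=p[:,:,::-1]; np.save(f"pics/g7{n}.npy",d)
    c=a[150:330,250:430] if n=="side" else a[180:340,230:430]
    cv2.imwrite(f"pics/g7{n}.png",cv2.resize(c,None,fx=3.3,fy=3.3,interpolation=cv2.INTER_CUBIC))
st()
E
```

```text
clock: 15.6
eef_pos: [394.0, 235.2, 108.6]
ee_rot: [2.063, 0.3, -2.07]
force: [0.3, 0.3, -1.0]
gripper_width: -0.2
15.6 [394.  235.2 108.6] yaw -73.48 F [ 0.33  0.29 -0.98] w -0.2
15.7 [394.6 235.4 109.5] yaw -73.49 F [-0.18 -0.6   0.35] w 0.2
```

View pics/g7side.png

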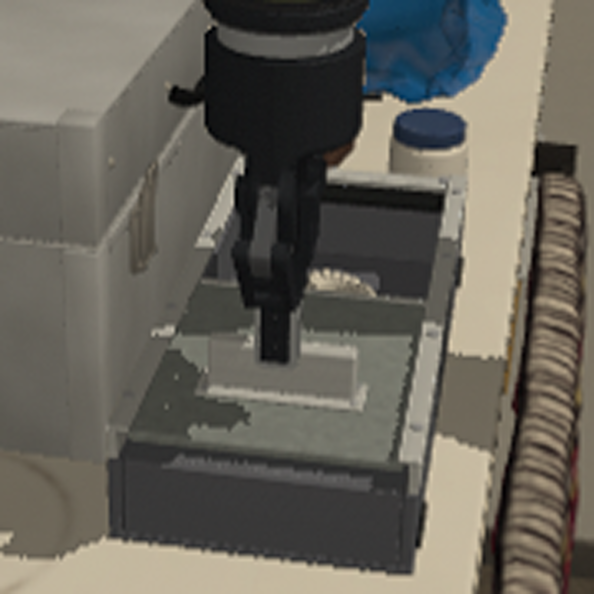

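View pics/g7top.png

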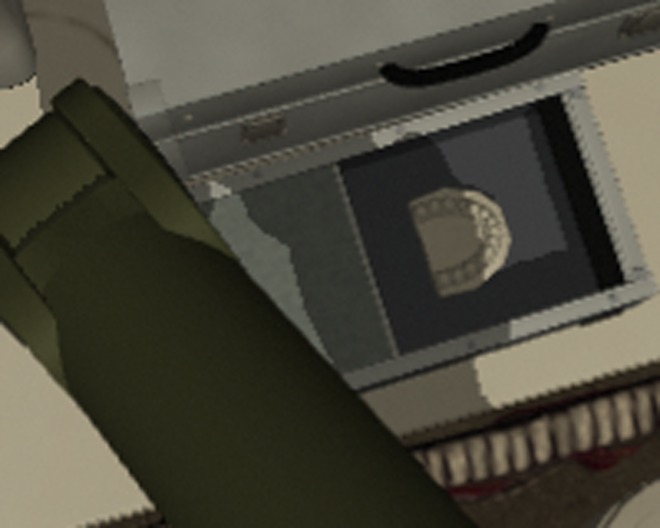

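```bash
python3 - <<'E'
from h import *
c=np.array([437.3,96.8]); a=np.radians(16.4); u=np.array([np.cos(a),np.sin(a)]); w=np.array([-u[1],u[0]])
P=cloud("side",np.load("pics/g7side.npy")); P0=cloud("side",np.load("pics/side0.npy"))
m=np.linalg.norm(P-P0,axis=2)>12; q=P[m]; bx=(q[:,:2]-c)@u; by=(q[:,:2]-c)@w
for z in range(90,190,8):
    k=(q[:,2]>z)&(q[:,2]<z+8)&(abs(bx)<60)&(by>90)&(by<220)
    if k.sum()>3: print(z,k.sum(),"bx",np.round(np.percentile(bx[k],[2,98])),"by",np.round(np.percentile(by[k],[0,2,98])))
q=P0.reshape(-1,3); bx=(q[:,:2]-c)@u; by=(q[:,:2]-c)@w
k=(q[:,2]>70)&(q[:,2]<97)&(abs(bx)<45)&(by>90)&(by<140); print("rib by",np.round(np.percentile(by[k],[2,98]),1))
print("tcp box",(np.array([394.6,235.4])-c)@u,(np.array([394.6,235.4])-c)@w)
E
```

```text
98 34 bx [-13.   8.] by [146. 149. 158.]
106 56 bx [-13.   8.] by [147. 148. 161.]
114 61 bx [-14.   8.] by [140. 142. 161.]
122 63 bx [-13.   8.] by [139. 140. 161.]
130 37 bx [-14.   7.] by [143. 145. 162.]
138 19 bx [-16.   8.] by [137. 137. 176.]
146 73 bx [-16.   8.] by [120. 141. 182.]
154 42 bx [-16.   8.] by [154. 158. 190.]
162 85 bx [-19.   8.] by [132. 138. 196.]
170 89 bx [-19.  12.] by [133. 134. 202.]
178 114 bx [-19.  13.] by [135. 138. 208.]
186 180 bx [-21.  15.] by [ 90. 118. 209.]
rib by [112.6 123.9]
tcp box -1.8301807944377662 145.0168970784428
```

```bash
python3 -m pendant '[8,0,0,0,0,0,1, 16,0,0,0,0,0,1, 24,0,0,0,0,0,1, 28,0,0,0,0,0,1, 28,0,0,0,0,0,1, 28,2,0,0,0,0,1, 28,4,0,0,0,0,1, 28,5,0,0,0,0,1, 28,5,0,0,0,0,1, 28,5,0,0,0,0,1]'; python3 -c "
from h import *
st()"
```

```text
clock: 16.7
eef_pos: [397.0, 230.9, 82.5]
ee_rot: [2.067, 0.299, -2.067]
force: [0.1, 0.2, 0.6]
gripper_width: -0.2
16.7 [397.  230.9  82.5] yaw -73.52 F [0.14 0.24 0.62] w -0.2
```

```bash
python3 -m pendant '[0,1,0,0,0,0,1, 0,2,0,0,0,0,1, 0,3,0,0,0,0,1, 0,4,0,0,0,0,1, 0,5,0,0,0,0,1, 0,6,0,0,0,0,1, 0,7,0,0,0,0,1, 0,8,0,0,0,0,1, 0,9,0,0,0,0,1, 0,10,0,0,0,0,1]'; python3 -c "
from h import *
st()"
```

```text
clock: 17.7
eef_pos: [398.9, 223.8, 82.5]
ee_rot: [2.068, 0.305, -2.067]
force: [-2.2, 6.5, -1.8]
gripper_width: 0.0
17.7 [398.9 223.8  82.5] yaw -73.42 F [-2.24  6.49 -1.79] w 0.0
```

```bash
python3 -m pendant '[0,8,0,0,0,0,1, 0,20,0,0,0,0,1, 0,32,0,0,0,0,1, 0,44,0,0,0,0,1, 0,56,0,0,0,0,1, 0,68,0,0,0,0,1, 0,80,0,0,0,0,1, 0,90,0,0,0,0,1, 0,98,0,0,0,0,1, 0,104,0,0,0,0,1]'; python3 - <<'E'
from h import *
st()
for n in("side",):
    p,d=optics.grab_frame(n); a=p[:,:,::-1]; np.save(f"pics/g8{n}.npy",d)
    c=a[150:330,250:430]
    cv2.imwrite(f"pics/g8{n}.png",cv2.resize(c,None,fx=3.3,fy=3.3,interpolation=cv2.INTER_CUBIC))
st()
E
```

```text
clock: 18.7
eef_pos: [428.4, 123.6, 82.4]
ee_rot: [2.067, 0.304, -2.069]
force: [-2.9, 7.2, 0.7]
gripper_width: 0.3
18.7 [428.4 123.6  82.4] yaw -73.46 F [-2.95  7.18  0.74] w 0.3
18.75 [428.6 122.5  82.4] yaw -73.51 F [-2.16  5.11  0.84] w -0.0
```

View pics/g8side.png

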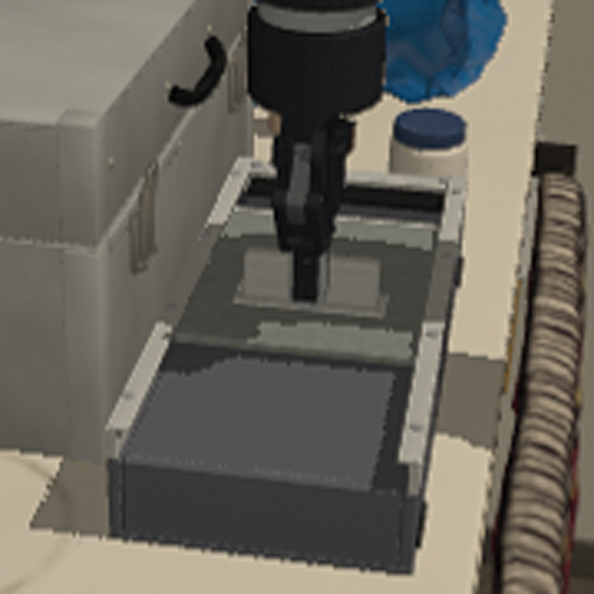

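```bash
python3 -m pendant '[0,3,0,0,0,0,1, 0,6,0,0,0,0,1, 0,9,0,0,0,0,1, 0,12,0,0,0,0,1, 0,15,0,0,0,0,1, 0,18,0,0,0,0,1, 0,20,0,0,0,0,1, 0,21,0,0,0,0,1, 0,22,0,0,0,0,1, 0,23,0,0,0,0,1]'; python3 -c "
from h import *
st()"
```

```text
clock: 19.75
eef_pos: [434.7, 101.9, 82.4]
ee_rot: [2.066, 0.304, -2.069]
force: [-2.6, 5.9, 0.7]
gripper_width: -0.2
19.75 [434.7 101.9  82.4] yaw -73.42 F [-2.59  5.85  0.7 ] w -0.2
```

```bash
python3 -m pendant '[0,0.5,0,0,0,0,1, 0,1,0,0,0,0,1, 0,1.5,0,0,0,0,1, 0,2,0,0,0,0,1, 0,2.5,0,0,0,0,1, 0,3,0,0,0,0,1, 0,3.5,0,0,0,0,1, 0,4,0,0,0,0,1, 0,4,0,0,0,0,1, 0,4,0,0,0,0,1]'; python3 -c "
from h import *
st()"
```

```text
clock: 20.75
eef_pos: [435.9, 98.0, 82.4]
ee_rot: [2.066, 0.304, -2.069]
force: [-2.7, 6.3, 1.9]
gripper_width: 0.1
20.75 [435.9  98.   82.4] yaw -73.43 F [-2.68  6.3   1.92] w 0.1
```

```bash
cat >> h.py <<'E'
def push():
    c=np.array([437.3,96.8]); a=np.radians(16.4); w=np.array([-np.sin(a),np.cos(a)])
    s=env.sense(); print(round(s["clock"],2),"ybox",round((s["eef_pos"][:2]-c)@w,2),"push",round(s["force"][:2]@w,2),"Fxyz",np.round(s["force"],1))
E
python3 -m pendant '[0,0.3,0,0,0,0,1, 0,0.6,0,0,0,0,1, 0,0.9,0,0,0,0,1, 0,1.2,0,0,0,0,1, 0,1.5,0,0,0,0,1, 0,1.8,0,0,0,0,1, 0,2,0,0,0,0,1, 0,2,0,0,0,0,1, 0,2,0,0,0,0,1, 0,2,0,0,0,0,1]'; python3 -c "
from h import *
push()"
```

```text
clock: 21.75
eef_pos: [436.4, 96.1, 82.4]
ee_rot: [2.066, 0.304, -2.069]
force: [-2.2, 6.8, 2.3]
gripper_width: 0.0
21.75 ybox -0.41 push 7.1 Fxyz [-2.2  6.8  2.3]
```

```bash
python3 -m pendant '[0,0.3,0,0,0,0,1, 0,0.6,0,0,0,0,1, 0,0.9,0,0,0,0,1, 0,1.2,0,0,0,0,1, 0,1.5,0,0,0,0,1, 0,1.8,0,0,0,0,1, 0,2,0,0,0,0,1, 0,2,0,0,0,0,1, 0,2,0,0,0,0,1, 0,2,0,0,0,0,1]'>/dev/null; python3 -c "
from h import *
push()"
```

```text
22.75 ybox -2.39 push 7.11 Fxyz [-2.1  6.8  1.4]
```

```bash
python3 -m pendant '[0,0.3,0,0,0,0,1, 0,0.6,0,0,0,0,1, 0,0.9,0,0,0,0,1, 0,1.2,0,0,0,0,1, 0,1.5,0,0,0,0,1, 0,1.5,0,0,0,0,1, 0,1.5,0,0,0,0,1, 0,1.5,0,0,0,0,1, 0,1.5,0,0,0,0,1, 0,1.5,0,0,0,0,1]'>/dev/null; python3 -c "
from h import *
push()"
```

```text
23.75 ybox -3.9 push 6.56 Fxyz [-2.4  6.1  1.8]
```

```bash
python3 -m pendant '[0,0.3,0,0,0,0,1, 0,0.6,0,0,0,0,1, 0,0.9,0,0,0,0,1, 0,1.2,0,0,0,0,1, 0,1.5,0,0,0,0,1, 0,1.8,0,0,0,0,1, 0,2,0,0,0,0,1, 0,2,0,0,0,0,1, 0,2,0,0,0,0,1, 0,2,0,0,0,0,1]'>/dev/null; python3 -c "
from h import *
push()"
```

```text
24.75 ybox -5.91 push 7.51 Fxyz [-3.1  6.9  0.6]
```

```bash
python3 -m pendant '[0,0.2,0,0,0,0,1, 0,0.4,0,0,0,0,1, 0,0.6,0,0,0,0,1, 0,0.8,0,0,0,0,1, 0,1,0,0,0,0,1, 0,1.2,0,0,0,0,1, 0,1.4,0,0,0,0,1, 0,1.6,0,0,0,0,1, 0,1.6,0,0,0,0,1, 0,1.6,0,0,0,0,1]'>/dev/null; python3 -c "
from h import *
push()"
```

```text
25.75 ybox -7.29 push 7.89 Fxyz [-3.4  7.2  1.1]
```

```bash
python3 -m pendant '[0,0.2,0,0,0,0,1, 0,0.4,0,0,0,0,1, 0,0.6,0,0,0,0,1, 0,0.8,0,0,0,0,1, 0,1,0,0,0,0,1, 0,1,0,0,0,0,1, 0,1,0,0,0,0,1, 0,1,0,0,0,0,1, 0,1,0,0,0,0,1, 0,1,0,0,0,0,1]'>/dev/null; python3 -c "
from h import *
push()"
```

```text
26.75 ybox -7.72 push 7.83 Fxyz [-3.7  7.1  2.4]
```

```bash
python3 -m pendant '[0,0.2,0,0,0,0,1, 0,0.4,0,0,0,0,1, 0,0.6,0,0,0,0,1, 0,0.8,0,0,0,0,1, 0,1,0,0,0,0,1, 0,1,0,0,0,0,1, 0,1,0,0,0,0,1, 0,1,0,0,0,0,1, 0,1,0,0,0,0,1, 0,1,0,0,0,0,1]'>/dev/null; python3 -c "
from h import *
push()"
```

```text
27.75 ybox -8.09 push 9.9 Fxyz [-4.6  9.   3.9]
```

```bash
python3 -m pendant '[0,0.2,0,0,0,0,1, 0,0.4,0,0,0,0,1, 0,0.6,0,0,0,0,1, 0,0.8,0,0,0,0,1, 0,1,0,0,0,0,1, 0,1,0,0,0,0,1, 0,1,0,0,0,0,1, 0,1,0,0,0,0,1, 0,1,0,0,0,0,1, 0,1,0,0,0,0,1]'>/dev/null; python3 -c "
from h import *
push()"
```

```text
28.75 ybox -8.46 push 10.76 Fxyz [-4.7  9.8  3.5]
```

```bash
python3 -m pendant '[0,0.2,0,0,0,0,1, 0,0.4,0,0,0,0,1, 0,0.6,0,0,0,0,1, 0,0.8,0,0,0,0,1, 0,1,0,0,0,0,1, 0,1,0,0,0,0,1, 0,1,0,0,0,0,1, 0,1,0,0,0,0,1, 0,1,0,0,0,0,1, 0,1,0,0,0,0,1]'>/dev/null; python3 -c "
from h import *
push()"
```

```text
29.75 ybox -8.83 push 14.3 Fxyz [-6.  13.1  4.1]
```

```bash
python3 - <<'E'
from h import *
for i in range(5):
    p,d=optics.grab_frame("side"); push()
cv2.imwrite("pics/g9.png",cv2.resize(p[150:330,250:430,::-1],None,fx=3.3,fy=3.3,interpolation=cv2.INTER_CUBIC))
E
```

```text
29.8 ybox -8.82 push 13.07 Fxyz [-5.3 12.1  2.8]
29.85 ybox -8.82 push 13.25 Fxyz [-6.  12.1  3.2]
29.9 ybox -8.85 push 12.61 Fxyz [-4.8 11.7  2.9]
29.95 ybox -8.85 push 12.51 Fxyz [-5.6 11.4  4. ]
30.0 ybox -8.84 push 12.99 Fxyz [-5.6 11.9  3.1]
```

View pics/g9.png

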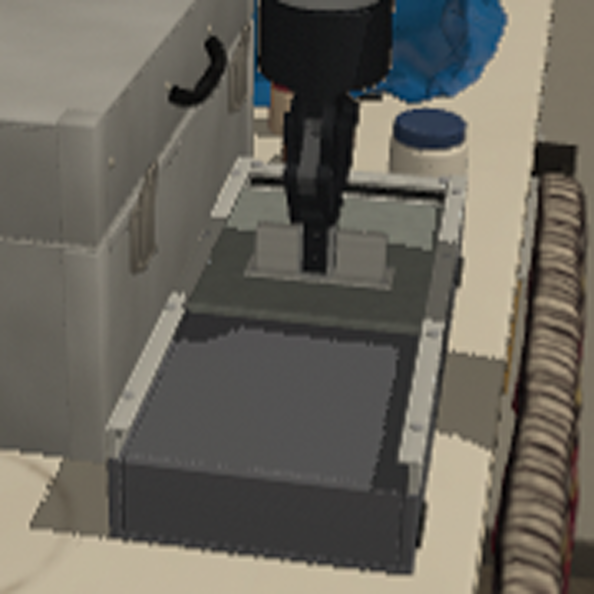

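```bash
python3 -m pendant '[0,0.2,0,0,0,0,1, 0,0.4,0,0,0,0,1, 0,0.6,0,0,0,0,1, 0,0.8,0,0,0,0,1, 0,1,0,0,0,0,1, 0,1,0,0,0,0,1, 0,1,0,0,0,0,1, 0,1,0,0,0,0,1, 0,1,0,0,0,0,1, 0,1,0,0,0,0,1]'>/dev/null; python3 - <<'E'
from h import *
for i in range(5):
    p,d=optics.grab_frame("side"); push()
E
```

```text
31.05 ybox -9.23 push 14.69 Fxyz [-5.2 13.8  3.2]
31.1 ybox -9.23 push 14.48 Fxyz [-6.6 13.1  3.2]
31.15 ybox -9.23 push 14.84 Fxyz [-5.4 13.9  3.7]
31.2 ybox -9.21 push 14.24 Fxyz [-5.9 13.1  4.5]
31.25 ybox -9.24 push 14.57 Fxyz [-5.8 13.5  2.9]
```

```bash
python3 -m pendant '[0,0.1,0,0,0,0,1, 0,0.2,0,0,0,0,1, 0,0.3,0,0,0,0,1, 0,0.3,0,0,0,0,1, 0,0.3,0,0,0,0,1, 0,0.3,0,0,0,0,1, 0,0.3,0,0,0,0,1, 0,0.3,0,0,0,0,1, 0,0.3,0,0,0,0,1, 0,0.3,0,0,0,0,1]'>/dev/null; python3 - <<'E'
from h import *
push()
E
python3 -m pendant '[0,-1,0,0,0,0,1, 0,-2,0,0,0,0,1, 0,-3,0,0,0,0,1, 0,-4,0,0,0,0,1, 0,-6,0,0,0,0,1, 0,-8,0,0,0,0,1, 0,-11,0,0,0,0,1, 0,-14,0,0,0,0,1, 0,-16,0,0,0,0,1, 0,-16,0,0,0,0,1]'; python3 - <<'E'
from h import *
push()
E
```

```text
32.25 ybox -9.32 push 15.2 Fxyz [-6.2 14.   4.7]
clock: 33.25
eef_pos: [436.4, 97.5, 82.5]
ee_rot: [2.067, 0.3, -2.067]
force: [0.4, 0.7, -1.1]
gripper_width: -0.5
33.25 ybox 0.89 push 0.59 Fxyz [ 0.4  0.7 -1.1]
```

Released and clear. I'll lift away and check.

```bash
python3 -m pendant '[-10,-2,0,0,0,0,1, -30,-2,0,0,0,0,1, -55,-2,0,0,0,0,1, -80,-20,0,0,0,0,1, -105,-50,0,0,0,0,1, -125,-85,0,0,0,0,1, -135,-120,0,0,0,0,1, -140,-155,0,0,0,0,1, -140,-185,0,0,0,0,1, -140,-200,0,0,0,0,1]'; python3 - <<'E'
from h import *
c=np.array([437.3,96.8]); a=np.radians(16.4); u=np.array([np.cos(a),np.sin(a)]); w=np.array([-u[1],u[0]])
for n in("side","top"):
    p,d=optics.grab_frame(n); im=p[:,:,::-1]; q=cloud(n,d).reshape(-1,3); bx=(q[:,:2]-c)@u; by=(q[:,:2]-c)@w
    k=(q[:,2]>76)&(q[:,2]<97)&(abs(bx)<45)&(by>-60)&(by<20); print(n,"rib",k.sum(),np.round(np.percentile(by[k],[2,50,98]),1) if k.sum() else 0)
    cc=im[150:330,250:430] if n=="side" else im[180:340,230:500]
    cv2.imwrite(f"pics/f{n}.png",cv2.resize(cc,None,fx=2.9,fy=2.9,interpolation=cv2.INTER_CUBIC))
st()
E
```

```text
clock: 34.25
eef_pos: [378.4, 292.2, 223.7]
ee_rot: [2.067, 0.304, -2.063]
force: [0.0, -0.3, -0.8]
gripper_width: -0.2
side rib 398 [-30.1 -22.3 -18.8]
top rib 227 [-35.5 -29.  -23.7]
34.35 [378.4 291.7 223.2] yaw -73.21 F [-0.48  0.94  0.49] w 0.2
```

View pics/fside.png

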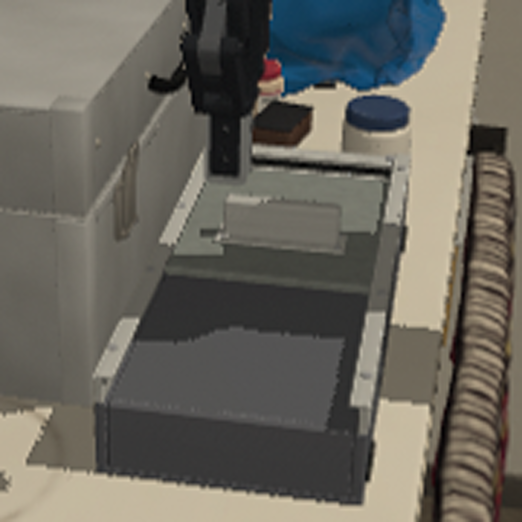

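View pics/ftop.png

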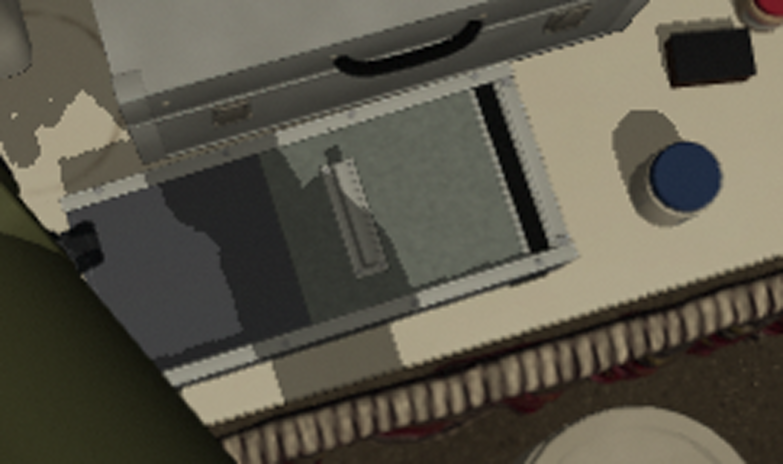

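```bash
python3 -c "
from bench import env
print(env.hand_in())"
```

```text
the job is handed in; nothing more can be done
None
```

The cast is in the curing box and the hatch is shut on the seal. I handed in at about 34 s of the 72 s allowed, and no verdict came back.

- **Cast:** I gripped it across its 59 mm base and turned it so the jaws ran along the slide. I set it down at the chamber point with about 5.5 N of floor contact. With the gripper clear, both pictures showed it upright and centred on the floor. Once the hatch was shut it could no longer be seen.
- **Hatch:** I pushed the rib against a steady drag of about 7 N and felt the seal begin about 1.6 mm before the end. The last steps were small, and the final push read 15.2 N. Every reading I took stayed under 20 N, but I only read the force at the end of each move.
- **After letting go:** The hatch stayed put. The top picture shows its leading edge against the black seal strip. The top camera puts the rib at box y ≈ -29 mm and the side camera at about -22 mm. Rib position estimates differ by a few mm between the views, so I relied on the felt force rather than the pictures.
- **Bystanders:** The last top picture shows the jar and the abrasive block where they were. The bur block wasn't in it, but nothing went near it and no unexpected force was felt. The arm was clear of everything, with near-zero force, at hand-in.

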